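Open the ticket printer and load a fresh roll

TASK

The ticket printer has run out of paper. Press its green button catch and steady the spring cover with the gripper as it comes up, so that it rises calmly instead of flying open, until it stands fully open against its stop. Then take the white roll from the wooden rack and lower it gently (do not drop it) into the printer's empty well, lying down with its axis across the printer between the two ribs; leave the cover open, and do not disturb the yellow roll or the counter bell.

Things in the scene. Friction and masses are not known exactly. Their poses are not given: they have to be found in the camera images.
- printer: fixed light grey ticket printer, 198 (x) x 130 (y) x 76 mm high, dark grey cover over its rear. Origin: centre of underside; x from front (button end, towards the robot) to back (hinge end), z up. Under the cover a well: x -46 to 86 mm, 96 mm along y, walls 74 mm high, floor at z = 12 mm. Two ribs along y, 8 mm high, inner faces 21 mm either side of x = 20 mm, keep the roll from rolling
- well_seat (a point): point in the printer's well where the centre of the seated roll belongs: 40 mm above the printer's underside, 28 mm above the well's floor, at printer x = 20 mm, y = 0; axes parallel to the printer's
- cover (a joint): angle of the cover, rad: 0 shut and caught, 1.95 fully open against its stop (leaning back 22 degrees beyond upright, its edge 216 mm above the counter). A spring drives it open and holds it there: about 1 N up at its front edge when shut, less later. Let go from shut it flies up at about 4 rad/s; keep it below 3.2 rad/s (20 mm of free rise, or letting go past 1.2 rad, stays below that)
- cover_hinge (a point): the cover's hinge axis, along the printer's y, at printer x = 94, z = 76.5 mm (level with the shut cover's underside). The cover is a slab 10 mm thick, 126 mm wide, reaching 150 mm from the hinge; axes turn with it: the slab lies on the -x side, z points out of its outer face
- cover_edge (a point): middle of the cover's front edge on its outer (top) face, 150 mm from the hinge; when shut 86.5 mm above the counter
- catch (a joint): travel of the button catch, m: 0 up, 0.006 fully pressed; the cover is freed at about 0.0045. It springs back (1.5 N to start, about 5 N at full travel)
- catch_top (a point): centre of the top of the green button catch, a flat key 26 (printer x) x 60 mm (y) that goes straight down. Its top is 12 mm above the shut cover's top, and still 6 mm above it when fully pressed; a 4 mm gap parts it from the cover's front edge, so one fingertip set over the gap presses the key and overhangs the cover
- rack: plywood roll rack fixed to the counter, 230 mm (its x) x 110 mm, base 8 mm thick, with two places for lying rolls 57 mm either side of its centre along x, each between two 8 mm high ribs along y. Origin: centre of its underside. Either roll may be in either place
- white_roll_center (a point): centre of the fresh white paper roll: 56 mm diameter, 80 mm long, about 0.18 kg, loose, lying in the rack with its axis (the point's y) along the rack's y, its centre 36 mm above the counter
- yellow_roll_center (a point): centre of the other roll, yellow, 56 mm diameter, only 50 mm long, lying in the rack's other place; to be left there
- bell: chrome counter bell, 80 mm across, 52 mm high, loose bystander, not to be moved; origin: centre of its underside

How it is judged:
By the outcome, as a careful person would: the job done as asked, in the order asked, and still so for the second after the job is handed in, with the robot touching nothing.
It also fails if it takes over 61 s, if anything falls off the work surface, if the arm or the gripper's body presses on something with over 40 N, if the wrist force passes 120 N, or if a joint passes its speed limit or range.

ROBOT

A 6-joint arm with a two-finger parallel gripper is mounted at the origin on the work surface. World frame = base frame: x ahead of the robot, y to its left, z up, the work surface at z = 0. Lengths are in mm, angles in rad, forces in N, time in s.
With the tool pointing down it reaches from about 275 to 1000 mm from the base axis. Payload 8.4 kg.
Tool frame: the origin (TCP) lies midway between the tips of the shut fingers; the grasp point (between the pads) lies 19 mm behind it; z points along the fingers, y is the line along which they close (so a half turn about z gives the same grasp; the last joint's range is limited). The gripper opens to 85 mm and grips with 20 to 120 N. Pads are 22 mm wide; open, the fingers measure 114 mm over their backs; the gripper's body (76 mm by 85 mm) begins 54 mm behind the grasp point. The pads swing forward as they close: fully open they stand 13 mm farther back than shut.
Start: joints at [1.335, 0.353, 1.633, -0, 1.155, -0.002], TCP at [144.796, 607.998, 205.581] pointing down, gripper open.
Joint ranges: [-2.63, 2.63], [-0.92, 2.1], [0.06, 2.66], [-1.3, 4.44], [0, 2.69], [-3.02, 3.02]. Speed limits (rad/s): [2.22, 2.22, 2.79, 3.14, 3.14, 3.14].

INTERFACE

Orientations are given as [roll, pitch, yaw] about the fixed x, y, z axes, in that order (R = Rz(yaw) Ry(pitch) Rx(roll)).
In Python, from rig import * gives the robot as it stands.
- The arm moves only by the shell command python3 -m jog 'ROWS' [FORCE]. ROWS is JSON, a list of rows, each an object of numbers: "x", "y", "z": the shift along the tool's x, y, z in cm; "spin": the turn about the tool's z in rad; "grip": the closure, from 0 (fully open) to 1 (shut). In form: [{"x": .., "y": .., "z": .., "spin": .., "grip": ..}, ...]. A call has 1 to 20 rows; each row shifts and turns the commanded pose from where the row before left it, along the tool's axes as they then stand; what a row does not reach is not made up. A row lasts 1/12 s, in which the tool goes at most 41.7 mm and 7.16 degrees, less where a joint would pass 70% of its speed; a pose out of reach is approached as far as the arm can. A call with a gripper value outside its range is refused whole. The fingers move at their own pace and stop on an object; FORCE is the grip in N (left out, the last holds). Time passes only in rows, so rows that do not move let the fingers close. It gives the time, the measured TCP pose, the force, the opening and the grip force at its end, in the units of the state.
- sense(): the state, without advancing time (a new reading comes with each control period).
- grab_frame(name): name is "scene" or "top" or "wrist"; returns a dict with "pixels" (420x560x3 uint8, blue, green, red), "camera_matrix" (3x3 intrinsics, pixels), "rvec" (rotation vector, rad) and "tvec" (3), from world to camera coordinates, as OpenCV has them; the wrist camera has in their place "T_tool_cam" (4x4, takes a point from camera to tool coordinates, whose origin is the TCP and whose axes are the flange's). Camera axes: x right, y down, z forward; pixel columns grow to the right and rows downward; lengths in mm; the calibration is good to about 2 mm. A picture is of the moment at which its call begins: read the wrist's pose just before it. There is no depth.
- sign_off(): hands the job in; it is judged then, once.
The state is a dict: "clock": time; "qpos": joint angles; "qvel": joint speeds; "joint_efforts": joint torques, N m; "eef_pos": TCP position; "tcp_rot": TCP orientation; "contact_force": force on the tool from outside, world axes, zero at the start; "wrist_torque": the same for the moment, N m; "opening": opening from 0.0 (shut) to 1.0 (fully open); "grasp_force": force on a finger pad.
Only numpy, scipy, OpenCV 4.12 (cv2) and the standard library are available. Lean on these libraries where they do the work, as an engineer would, in place of code of your own. Each camera call takes 0.05 s, during which the arm holds its last target. There are 200 camera calls.

## Working session

There is one attempt and no reset: what is moved stays moved. The work goes in short steps, Python scripts to look and compute and a shell command to move; the robot and the scene stay as the last step left them, time stands still between calls to the robot, and variables do not carry over. Pictures are saved under pics/ and viewed, at most 10 in all, crops included, and the job is handed in when it is done.

```bash
mkdir -p pics; ls; python3 - <<'E'
from rig import *
import cv2,numpy as np,pickle
s=sense();print(s['clock'],s['eef_pos'],s['tcp_rot'],s['opening'])
d={}
for n in("scene","top"):
    f=grab_frame(n);d[n]=f;cv2.imwrite(f"pics/{n}0.png",f["pixels"])
    R,_=cv2.Rodrigues(np.array(f['rvec'],float));print(n,f['camera_matrix'],-R.T@np.array(f['tvec']).ravel())
pickle.dump(d,open('f0.pkl','wb'))
E
```

```text
pics
0.0 [144.69293966 607.48764358 204.85014189] [-3.14018148e+00 -3.95465887e-06  2.90777119e+00] 1.0014109169002365
scene [[390.3183369    0.         277.22788111]
 [  0.         390.3183369  207.96476223]
 [  0.           0.           1.        ]] [999.49193366 417.05220012 519.97550085]
top [[397.46293867   0.         282.57620907]
 [  0.         397.46293867 217.7743276 ]
 [  0.           0.           1.        ]] [510.90287025 -18.33364422 887.67943152]
```

View pics/top0.png

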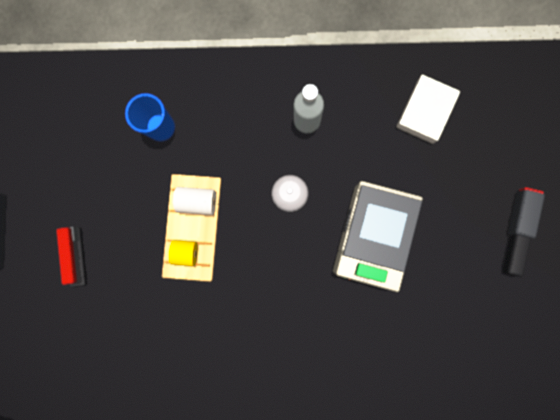

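View pics/scene0.png

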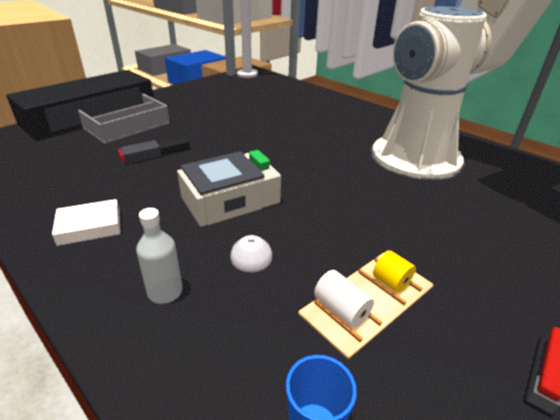

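The top view shows the printer around (378,236) with its button at (371,272). The white roll is at (194,201), the yellow at (182,253), and the bell at (290,193). The scene view agrees.

```bash
cat > h.py <<'E'
import cv2,numpy as np,pickle
def ray(f,uv):
    R,_=cv2.Rodrigues(np.array(f['rvec'],float));t=np.array(f['tvec'],float).ravel()
    C=-R.T@t; d=R.T@np.linalg.inv(f['camera_matrix'])@np.array([uv[0],uv[1],1.]);return C,d
def onz(f,uv,z):
    C,d=ray(f,uv);return C+d*(z-C[2])/d[2]
def mrect(mask):
    c,_=cv2.findContours(mask.astype(np.uint8),cv2.RETR_EXTERNAL,cv2.CHAIN_APPROX_NONE)
    c=max(c,key=cv2.contourArea);return c
E
python3 - <<'E'
from h import *
d=pickle.load(open('f0.pkl','rb'));f=d['top'];p=f['pixels'];b,g,r=[p[...,i].astype(int) for i in range(3)]
def rect(name,m,z):
    c=mrect(m)[:,0,:]
    w=np.array([onz(f,q,z)[:2] for q in c],np.float32)
    R=cv2.minAreaRect(w);print(name,np.round(R[0],1),np.round(R[1],1),'ang',round(R[2],1),np.round(cv2.boxPoints(R)).tolist())
rect('green',(g>r+50)&(g>b+50),98.5)
rect('yellow',(r>b+100)&(g>b+90)&(abs(r-g)<60),45)
win=np.zeros(p.shape[:2],bool);win[150:310,320:440]=1
rect('printer',win&(r>25),80)
win2=win.copy();rect('cover',win&(r>25)&(r<90)&(abs(r-b)<25),86.5)
w=np.zeros_like(win);w[180:222,165:222]=1
rect('white',w&(b>110)&(abs(r-b)<50),45)
w=np.zeros_like(win);w[165:290,155:230]=1
rect('rack',w&(r>90),8)
w=np.zeros_like(win);w[165:220,262:318]=1
rect('bell',w&(r>70),20)
E
```

```text
green [ 456.7 -169.6] [59.5 24.2] ang 75.5 [[438.0, -195.0], [461.0, -201.0], [476.0, -144.0], [452.0, -138.0]]
yellow [498.  221.4] [62.7 57.2] ang 89.5 [[469.0, 190.0], [526.0, 190.0], [527.0, 252.0], [470.0, 253.0]]
printer [ 543.1 -192.7] [242.1 322.7] ang 89.1 [[380.0, -311.0], [703.0, -316.0], [706.0, -74.0], [384.0, -69.0]]
cover [ 542.8 -191.3] [240.2 320.1] ang 89.1 [[381.0, -309.0], [701.0, -314.0], [705.0, -74.0], [385.0, -69.0]]
white [609.7 198.3] [89.8 54.5] ang 84.2 [[578.0, 156.0], [632.0, 151.0], [641.0, 240.0], [587.0, 246.0]]
rack [554.1 210.2] [115.6 235.8] ang 85.2 [[432.0, 162.0], [667.0, 143.0], [676.0, 258.0], [441.0, 278.0]]
bell [627.1  -9.8] [81.4 81.9] ang 89.4 [[586.0, -50.0], [668.0, -51.0], [669.0, 30.0], [587.0, 31.0]]
```

```bash
python3 -m jog '[{"x":-1.2,"y":-1.7,"grip":1},{"x":-2.4,"y":-3.3,"grip":1},{"x":-2.4,"y":-3.3,"grip":1},{"x":-2.4,"y":-3.3,"grip":1},{"x":-2.4,"y":-3.3,"grip":1},{"x":-2.4,"y":-3.3,"grip":1},{"x":-2.4,"y":-3.3,"grip":1},{"x":-2.4,"y":-3.3,"grip":1},{"x":-2.4,"y":-3.3,"grip":1},{"x":-2.4,"y":-3.3,"grip":1},{"x":-2.4,"y":-3.3,"grip":1},{"x":-2.4,"y":-3.3,"grip":1},{"x":-2.4,"y":-3.3,"grip":1},{"x":-2.4,"y":-3.3,"grip":1},{"x":-2.4,"y":-3.3,"grip":1},{"x":-2.4,"y":-3.3,"grip":1},{"x":-2.4,"y":-3.3,"grip":1},{"x":-2.4,"y":-3.3,"grip":1},{"x":-1.2,"y":-1.7,"grip":1},{"grip":1}]' 30; python3 - <<'E'
from rig import *
import cv2,pickle,numpy as np
s=sense();f=grab_frame('wrist');f['s']=s;pickle.dump(f,open('w1.pkl','wb'));cv2.imwrite('pics/w1.png',f['pixels'])
print(s['clock'],s['eef_pos'],s['tcp_rot'],s['qpos'],s['opening'],s['contact_force'],f['T_tool_cam'],f['camera_matrix'])
E
```

```text
0.1 [144.67882888 607.54927689 204.92432852] [-3.14032682e+00 -1.68172369e-05  2.90777231e+00] [ 1.33460546e+00  3.53598063e-01  1.63406087e+00  1.51020448e-05
  1.15519960e+00 -2.37663862e-03] 1.0001920913419455 [-0.03498615  0.48653682  0.6011525 ] [[-1.50132755e-03 -9.61988973e-01 -2.73084166e-01  6.94131478e+01]
 [ 9.99998513e-01 -1.21252520e-03 -1.22632317e-03  2.07406010e-01]
 [ 8.48587936e-04 -2.73085602e-01  9.61989363e-01 -1.67515859e+02]
 [ 0.00000000e+00  0.00000000e+00  0.00000000e+00  1.00000000e+00]] [[369.71189995   0.         278.70732272]
 [  0.         369.71189995 209.95677664]
 [  0.           0.           1.        ]]schema error: expected keys x, y, z, spin, grip
```

View pics/w1.png

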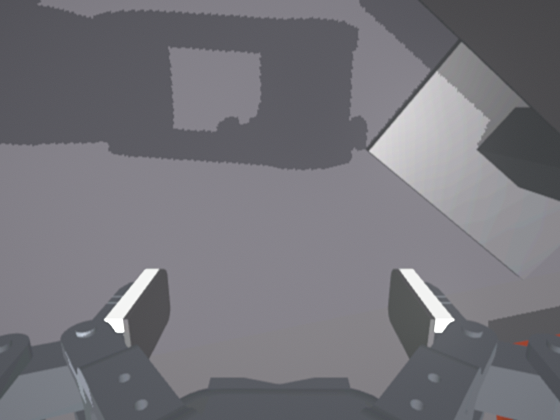

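The move was refused because every key is required, and the picture shows only the start pose (pads at (140,300) and (420,300)). I'll resend it with all the keys.

```bash
python3 -m jog '[{"x":-1.2,"y":-1.7,"z":0,"spin":0,"grip":1},{"x":-2.4,"y":-3.3,"z":0,"spin":0,"grip":1},{"x":-2.4,"y":-3.3,"z":0,"spin":0,"grip":1},{"x":-2.4,"y":-3.3,"z":0,"spin":0,"grip":1},{"x":-2.4,"y":-3.3,"z":0,"spin":0,"grip":1},{"x":-2.4,"y":-3.3,"z":0,"spin":0,"grip":1},{"x":-2.4,"y":-3.3,"z":0,"spin":0,"grip":1},{"x":-2.4,"y":-3.3,"z":0,"spin":0,"grip":1},{"x":-2.4,"y":-3.3,"z":0,"spin":0,"grip":1},{"x":-2.4,"y":-3.3,"z":0,"spin":0,"grip":1},{"x":-2.4,"y":-3.3,"z":0,"spin":0,"grip":1},{"x":-2.4,"y":-3.3,"z":0,"spin":0,"grip":1},{"x":-2.4,"y":-3.3,"z":0,"spin":0,"grip":1},{"x":-2.4,"y":-3.3,"z":0,"spin":0,"grip":1},{"x":-2.4,"y":-3.3,"z":0,"spin":0,"grip":1},{"x":-2.4,"y":-3.3,"z":0,"spin":0,"grip":1},{"x":-2.4,"y":-3.3,"z":0,"spin":0,"grip":1},{"x":-2.4,"y":-3.3,"z":0,"spin":0,"grip":1},{"x":-2.4,"y":-3.3,"z":0,"spin":0,"grip":1},{"x":0,"y":0,"z":0,"spin":0,"grip":1}]' 30 && python3 - <<'E'
from rig import *
import cv2,pickle,numpy as np
s=sense();f=grab_frame('wrist');f['s']=s;pickle.dump(f,open('w2.pkl','wb'));cv2.imwrite('pics/w2.png',f['pixels'])
print(s['clock'],s['eef_pos'],s['tcp_rot'],s['qpos'],s['opening'],s['contact_force'])
E
```

```text
clock: 1.82
eef_pos: [437.8, -95.0, 205.9]
tcp_rot: [-3.14, 0.003, 2.904]
contact_force: [0.2, 0.3, 0.2]
opening: 0.001
grasp_force: 0.0
1.8167 [437.78594833 -94.98104393 205.92178293] [-3.13979444e+00  2.93584014e-03  2.90389570e+00] [-0.21546295  0.07010459  1.99593404 -0.00212076  1.07265984 -1.5475491 ] 0.001060714645254181 [0.21057165 0.33672691 0.23513641]
```

View pics/w2.png

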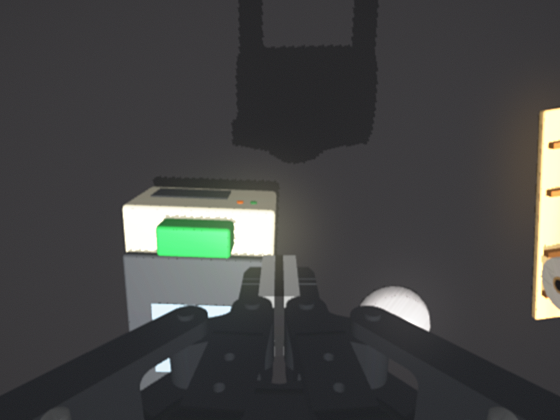

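The wrist view shows the green key spanning about u 158–232 and v 220–257. The printer's front corners are near (126,207) and (277,207), and the bell is at (393,318).

```bash
cat >> h.py <<'E'
from scipy.spatial.transform import Rotation as Ro
def wonz(f,uv,z):
    s=f['s'];Rt=Ro.from_euler('xyz',s['tcp_rot']).as_matrix();T=np.array(f['T_tool_cam'])
    C=Rt@T[:3,3]+np.array(s['eef_pos']);d=Rt@T[:3,:3]@np.linalg.inv(f['camera_matrix'])@np.array([uv[0],uv[1],1.])
    return C+d*(z-C[2])/d[2]
E
python3 - <<'E'
from h import *
f=pickle.load(open('w2.pkl','rb'));p=f['pixels'];b,g,r=[p[...,i].astype(int) for i in range(3)]
c=mrect((g>r+40)&(g>b+40))[:,0,:]
w=np.array([wonz(f,q,98.5)[:2] for q in c],np.float32);R=cv2.minAreaRect(w)
print('green',R,cv2.boxPoints(R).round())
col=p[205:262:2,195].tolist();print(col)
for q in [(158,254),(232,257)]:print(wonz(f,q,98.5))
for q in [(126,255),(277,256)]:print('cov',wonz(f,q,86.5))
print('hdr bell',wonz(f,(393,318),30))
E
```

```text
green ((453.54376220703125, -168.08123779296875), (60.023712158203125, 31.447267532348633), 74.02173614501953) [[ 430. -193.]
 [ 460. -201.]
 [ 477. -144.]
 [ 447. -135.]]
[[116, 133, 134], [178, 205, 212], [241, 253, 254], [253, 255, 255], [254, 255, 255], [255, 255, 255], [227, 245, 250], [123, 158, 139], [62, 115, 54], [66, 118, 59], [66, 118, 60], [86, 171, 67], [118, 233, 84], [157, 253, 113], [159, 253, 116], [156, 253, 112], [154, 252, 110], [153, 252, 108], [150, 252, 106], [147, 251, 103], [145, 251, 101], [144, 251, 99], [142, 250, 96], [141, 250, 96], [141, 250, 95], [131, 249, 88], [104, 146, 93], [129, 129, 124], [142, 144, 135]]
[ 459.2354602  -200.09534741   98.5       ]
[ 475.7233034  -143.15816794   98.5       ]
cov [ 457.66791111 -231.77599295   86.5       ]
cov [ 488.3558988  -109.15053521   86.5       ]
hdr bell [608.93786894 -13.32176436  30.        ]
```

```bash
python3 -m jog '[{"x":0,"y":0,"z":0,"spin":0.032,"grip":1},{"x":-2.6,"y":-3.3,"z":0,"spin":0,"grip":1},{"x":-2.6,"y":-3.3,"z":0,"spin":0,"grip":1},{"x":0,"y":0,"z":3,"spin":0,"grip":1},{"x":0,"y":0,"z":3,"spin":0,"grip":1},{"x":0,"y":0,"z":2.5,"spin":0,"grip":1},{"x":0,"y":0,"z":1,"spin":0,"grip":1},{"x":0,"y":0,"z":0,"spin":0,"grip":1},{"x":0,"y":0,"z":0,"spin":0,"grip":1}]'; python3 - <<'E'
from rig import *
import cv2,pickle
s=sense();f=grab_frame('wrist');f['s']=s;pickle.dump(f,open('w3.pkl','wb'));cv2.imwrite('pics/w3.png',f['pixels'])
print(s['eef_pos'],s['tcp_rot'])
E
```

```text
clock: 2.62
eef_pos: [467.7, -165.3, 110.9]
tcp_rot: [3.141, -0.001, 2.877]
contact_force: [0.3, -0.1, 0.2]
opening: -0.002
grasp_force: 0.0
[ 467.74274771 -165.34053769  110.94383815] [ 3.14149105e+00 -6.90675170e-04  2.87657426e+00]
```

View pics/w3.png

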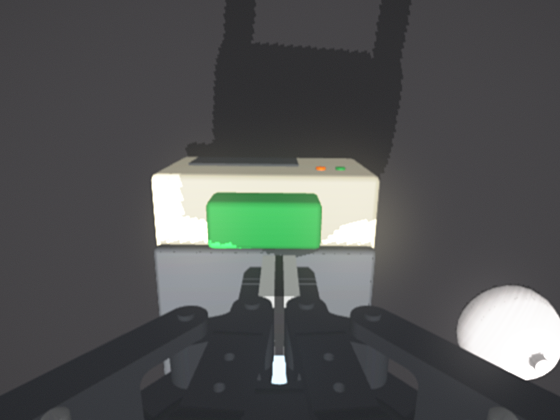

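The key's rear edge runs (209,247)–(320,248), with the finger tips at u 262–297 and v ≈255, just behind it.

```bash
python3 - <<'E'
from h import *
f=pickle.load(open('w3.pkl','rb'));s=f['s'];Rt=Ro.from_euler('xyz',s['tcp_rot']).as_matrix()
for q,z in [((209,247),98.5),((320,248),98.5),((209,195),98.5),((157,248),86.5),((373,248),86.5)]:
    w=wonz(f,q,z);print(q,w.round(1),'tool',(Rt.T@(w-s['eef_pos'])).round(1))
T=np.array(f['T_tool_cam']);
for P in [(11,8,0),(11,-8,0),(-11,8,0)]:
    c=T[:3,:3].T@(np.array(P)-T[:3,3]);u=f['camera_matrix']@c;print(P,(u/u[2])[:2])
E
```

```text
(209, 247) [ 459.8 -200.9   98.5] tool [ -1.7 -36.4  12.4]
(320, 248) [ 475.6 -145.2   98.5] tool [-2.3 21.5 12.4]
(209, 195) [ 433.4 -192.2   98.5] tool [ 26.1 -34.9  12.5]
(157, 248) [ 456.7 -232.6   86.5] tool [ -7.  -67.8  24.4]
(373, 248) [ 488.3 -116.7   86.5] tool [-7.1 52.3 24.4]
(11, 8, 0) [295.47566313 231.74751924]
(11, -8, 0) [262.07461004 231.78595857]
(-11, 8, 0) [294.99205943 273.76541518]
```

```bash
python3 - <<'E'
import cv2,numpy as np
a=cv2.imread('pics/w3.png')[235:335,210:350];b=cv2.imread('pics/w1.png')[255:355,80:220]
a=cv2.resize(a,None,fx=4,fy=4,interpolation=2)[:300];b=cv2.resize(b,None,fx=4,fy=4,interpolation=2)[:300]
cv2.imwrite('pics/crop.png',np.vstack([np.clip(a.astype(int)*1.5,0,255).astype('uint8'),b]))
E
```

```text
(no output)
```

View pics/crop.png

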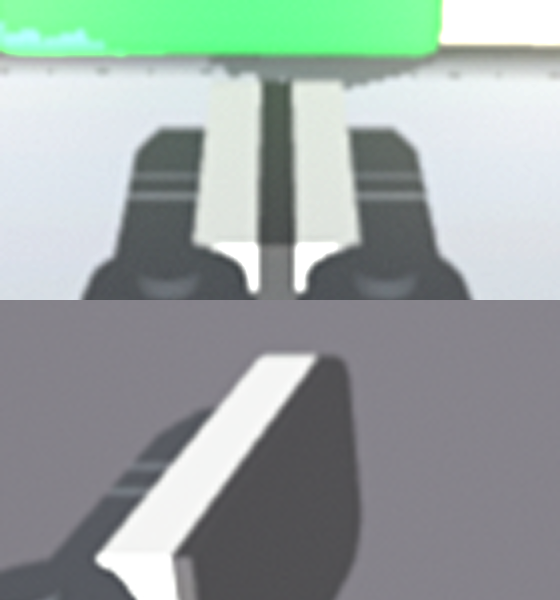

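Taking the known 85 mm opening, the pads look 22 mm wide but about 30 mm back from the TCP. I'll settle the tip height by a light touch on the key before pressing.

```bash
python3 -m jog '[{"x":0,"y":-0.6,"z":0.6,"spin":0,"grip":1},{"x":0,"y":0,"z":0.3,"spin":0,"grip":1},{"x":0,"y":0,"z":0.2,"spin":0,"grip":1},{"x":0,"y":0,"z":0,"spin":0,"grip":1},{"x":0,"y":0,"z":0,"spin":0,"grip":1}]'; python3 -m jog '[{"x":0,"y":0,"z":0.2,"spin":0,"grip":1},{"x":0,"y":0,"z":0,"spin":0,"grip":1},{"x":0,"y":0,"z":0,"spin":0,"grip":1}]'
```

```text
clock: 3.08
eef_pos: [466.2, -171.8, 99.7]
tcp_rot: [3.142, 0.0, 2.876]
contact_force: [0.7, -0.7, -0.8]
opening: -0.001
grasp_force: 0.0
clock: 3.33
eef_pos: [466.1, -171.7, 97.5]
tcp_rot: [3.142, -0.0, 2.876]
contact_force: [-0.3, -0.5, -0.1]
opening: 0.0
grasp_force: 0.0
```

```bash
python3 -m jog '[{"x":0,"y":0,"z":0.2,"spin":0,"grip":1},{"x":0,"y":0,"z":0,"spin":0,"grip":1},{"x":0,"y":0,"z":0,"spin":0,"grip":1}]'; python3 - <<'E'
from rig import *
import cv2,pickle,numpy as np
s=sense();f=grab_frame('wrist');f['s']=s;pickle.dump(f,open('w4.pkl','wb'))
a=cv2.imread('pics/w3.png')[180:320,190:370];b=f['pixels'][180:320,190:370]
cv2.imwrite('pics/w4.png',np.hstack([cv2.resize(q,None,fx=2.2,fy=2.2,interpolation=2) for q in(a,b)]))
print(s['contact_force'],s['eef_pos'])
E
```

```text
clock: 3.58
eef_pos: [466.1, -171.7, 95.5]
tcp_rot: [3.142, -0.0, 2.876]
contact_force: [-0.1, -0.5, -0.1]
opening: 0.0
grasp_force: 0.0
[-0.13752909 -0.46878692 -0.14605038] [ 466.0776482  -171.68132052   95.46023119]
```

View pics/w4.png

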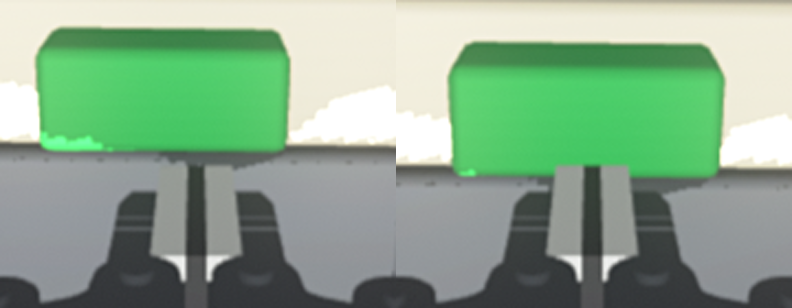

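Still no contact at TCP z 95.5. The finger front is at v≈255, just ahead of the key's rear edge at v≈260. I'll keep probing down in small steps, shifted back over the gap.

```bash
for i in 1; do python3 -m jog '[{"x":-0.4,"y":0,"z":0.2,"spin":0,"grip":1},{"x":0,"y":0,"z":0,"spin":0,"grip":1}]'; python3 -m jog '[{"x":0,"y":0,"z":0.2,"spin":0,"grip":1},{"x":0,"y":0,"z":0,"spin":0,"grip":1}]';  python3 -m jog '[{"x":0,"y":0,"z":0.2,"spin":0,"grip":1},{"x":0,"y":0,"z":0,"spin":0,"grip":1}]'; done | grep -E "eef|contact"
```

```text
eef_pos: [470.7, -173.0, 93.5]
contact_force: [-0.5, -1.7, 0.1]
eef_pos: [469.9, -172.7, 91.2]
contact_force: [-0.6, -0.0, -0.0]
eef_pos: [469.8, -172.7, 89.3]
contact_force: [-0.5, 0.0, -0.2]
```

```bash
{ python3 -m jog '[{"x":0,"y":0,"z":0.3,"spin":0,"grip":1},{"x":0,"y":0,"z":0,"spin":0,"grip":1}]'; python3 -m jog '[{"x":0,"y":0,"z":0.3,"spin":0,"grip":1},{"x":0,"y":0,"z":0,"spin":0,"grip":1}]';  python3 -m jog '[{"x":0,"y":0,"z":0.3,"spin":0,"grip":1},{"x":0,"y":0,"z":0,"spin":0,"grip":1}]'; } | grep -E "eef|contact"; python3 - <<'E'
from rig import *
import cv2,numpy as np,pickle
f=grab_frame('scene');pickle.dump(f,open('s1.pkl','wb'));f2=grab_frame('wrist');a=f['pixels'][60:240,140:320]
cv2.imwrite('pics/s1.png',np.hstack([cv2.resize(a,(400,400),interpolation=2),cv2.resize(f2['pixels'][180:320,210:350],(400,400),interpolation=2)]))
E
```

```text
eef_pos: [469.7, -172.7, 86.1]
contact_force: [-0.2, -0.2, 0.2]
eef_pos: [469.8, -172.7, 83.1]
contact_force: [-0.0, -0.1, -0.5]
eef_pos: [469.8, -172.7, 80.1]
contact_force: [-0.4, 0.6, 0.2]
```

View pics/s1.png

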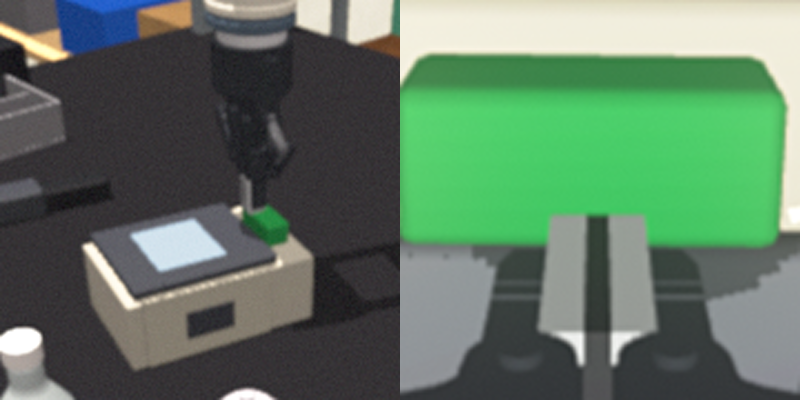

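The scene crop shows the fingertip still a little above the gap between key and cover, around montage (255,205). So the real tip is roughly 28 mm behind the reported TCP. I'll continue down slowly to find contact.

```bash
{ python3 -m jog '[{"x":0,"y":0,"z":0.4,"spin":0,"grip":1},{"x":0,"y":0,"z":0,"spin":0,"grip":1}]'; python3 -m jog '[{"x":0,"y":0,"z":0.2,"spin":0,"grip":1},{"x":0,"y":0,"z":0,"spin":0,"grip":1}]';  python3 -m jog '[{"x":0,"y":0,"z":0.2,"spin":0,"grip":1},{"x":0,"y":0,"z":0,"spin":0,"grip":1}]';  python3 -m jog '[{"x":0,"y":0,"z":0.2,"spin":0,"grip":1},{"x":0,"y":0,"z":0,"spin":0,"grip":1}]'; } | grep -E "eef|contact"
```

```text
eef_pos: [469.8, -172.7, 76.1]
contact_force: [-0.5, 0.0, -0.1]
eef_pos: [469.8, -172.7, 74.2]
contact_force: [-0.5, -0.6, -0.5]
eef_pos: [470.1, -172.8, 72.4]
contact_force: [0.5, 1.2, 0.8]
eef_pos: [470.2, -172.8, 70.5]
contact_force: [0.1, -0.0, 2.1]
```

Contact came at TCP z ≈ 71.5, so the tip sits about 27 mm behind the TCP. Now I'll press and look at the force.

```bash
python3 -m jog '[{"x":0,"y":0,"z":0.2,"spin":0,"grip":1},{"x":0,"y":0,"z":0.2,"spin":0,"grip":1},{"x":0,"y":0,"z":0.1,"spin":0,"grip":1},{"x":0,"y":0,"z":0,"spin":0,"grip":1},{"x":0,"y":0,"z":0,"spin":0,"grip":1}]'
```

```text
clock: 5.82
eef_pos: [470.5, -172.9, 66.6]
tcp_rot: [-3.142, 0.001, 2.876]
contact_force: [-3.5, 1.1, 17.5]
opening: 0.001
grasp_force: 8.4
```

```bash
python3 -m jog '[{"x":-0.1,"y":0,"z":-0.5,"spin":0,"grip":1},{"x":-0.5,"y":0,"z":-0.5,"spin":0,"grip":1},{"x":-0.5,"y":0,"z":-0.5,"spin":0,"grip":1},{"x":-0.5,"y":0,"z":-0.5,"spin":0,"grip":1},{"x":-0.5,"y":0,"z":-0.5,"spin":0,"grip":1},{"x":-0.5,"y":0,"z":-0.5,"spin":0,"grip":1},{"x":-0.5,"y":0,"z":-0.5,"spin":0,"grip":1},{"x":-0.4,"y":0,"z":0,"spin":0,"grip":1}]'; python3 - <<'E'
from rig import *
import cv2,numpy as np
f=grab_frame('scene');f2=grab_frame('wrist')
cv2.imwrite('pics/s2.png',np.hstack([cv2.resize(f['pixels'][60:240,140:320],(400,400),interpolation=2),cv2.resize(f2['pixels'][110:390,140:420],(400,400),interpolation=2)]))
E
```

```text
clock: 6.48
eef_pos: [505.2, -182.4, 101.7]
tcp_rot: [-3.141, 0.002, 2.876]
contact_force: [0.4, 0.5, 0.6]
opening: -0.002
grasp_force: 0.3
```

View pics/s2.png

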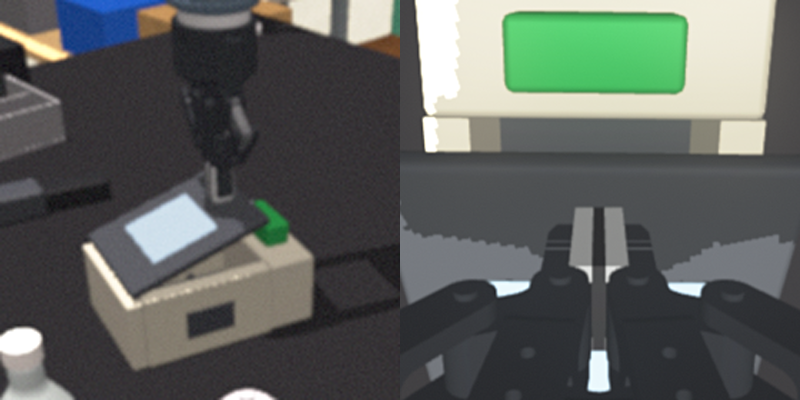

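The cover is free and following the finger at about 0.3 rad, with the finger slightly behind its edge. I'll continue along the arc.

```bash
python3 -m jog '[{"x":-0.3,"y":0,"z":-0.5,"spin":0,"grip":1},{"x":-0.3,"y":0,"z":-0.5,"spin":0,"grip":1},{"x":-0.3,"y":0,"z":-0.5,"spin":0,"grip":1},{"x":-0.3,"y":0,"z":-0.5,"spin":0,"grip":1},{"x":-0.3,"y":0,"z":-0.5,"spin":0,"grip":1},{"x":-0.3,"y":0,"z":-0.5,"spin":0,"grip":1},{"x":-0.3,"y":0,"z":-0.5,"spin":0,"grip":1},{"x":-0.43,"y":0,"z":-0.4,"spin":0,"grip":1},{"x":-0.43,"y":0,"z":-0.4,"spin":0,"grip":1},{"x":-0.43,"y":0,"z":-0.4,"spin":0,"grip":1},{"x":-0.43,"y":0,"z":-0.4,"spin":0,"grip":1},{"x":-0.43,"y":0,"z":-0.4,"spin":0,"grip":1},{"x":-0.43,"y":0,"z":-0.4,"spin":0,"grip":1},{"x":-0.43,"y":0,"z":-0.4,"spin":0,"grip":1}]'; python3 -m jog '[{"x":-0.53,"y":0,"z":-0.26,"spin":0,"grip":1},{"x":-0.53,"y":0,"z":-0.26,"spin":0,"grip":1},{"x":-0.53,"y":0,"z":-0.26,"spin":0,"grip":1},{"x":-0.53,"y":0,"z":-0.26,"spin":0,"grip":1},{"x":-0.53,"y":0,"z":-0.26,"spin":0,"grip":1},{"x":-0.53,"y":0,"z":-0.26,"spin":0,"grip":1},{"x":-0.53,"y":0,"z":-0.26,"spin":0,"grip":1},{"x":-0.54,"y":0,"z":-0.1,"spin":0,"grip":1},{"x":-0.54,"y":0,"z":-0.1,"spin":0,"grip":1},{"x":-0.54,"y":0,"z":-0.1,"spin":0,"grip":1},{"x":-0.54,"y":0,"z":-0.1,"spin":0,"grip":1},{"x":-0.54,"y":0,"z":-0.1,"spin":0,"grip":1},{"x":-0.47,"y":0,"z":0,"spin":0,"grip":1},{"x":-0.47,"y":0,"z":0,"spin":0,"grip":1},{"x":-0.47,"y":0,"z":0,"spin":0,"grip":1},{"x":-0.47,"y":0,"z":0,"spin":0,"grip":1},{"x":-0.47,"y":0,"z":0,"spin":0,"grip":1}]'
```

```text
clock: 7.75
eef_pos: [553.5, -195.5, 163.9]
tcp_rot: [3.142, -0.0, 2.876]
contact_force: [0.6, -0.2, -0.6]
opening: 0.0
grasp_force: 0.3
clock: 9.17
eef_pos: [637.9, -218.5, 186.6]
tcp_rot: [-3.142, -0.0, 2.876]
contact_force: [1.5, -0.1, -0.1]
opening: 0.0
grasp_force: 0.3
```

```bash
python3 -m jog '[{"x":-0.5,"y":0,"z":0.1,"spin":0,"grip":1},{"x":-0.5,"y":0,"z":0.1,"spin":0,"grip":1},{"x":-0.5,"y":0,"z":0.1,"spin":0,"grip":1},{"x":-0.5,"y":0,"z":0.1,"spin":0,"grip":1},{"x":-0.5,"y":0,"z":0.1,"spin":0,"grip":1},{"x":-0.5,"y":0,"z":0.1,"spin":0,"grip":1},{"x":-0.5,"y":0,"z":0.1,"spin":0,"grip":1},{"x":-0.5,"y":0,"z":0.1,"spin":0,"grip":1},{"x":-0.5,"y":0,"z":0.1,"spin":0,"grip":1},{"x":-0.5,"y":0,"z":0.1,"spin":0,"grip":1},{"x":-0.5,"y":0,"z":0,"spin":0,"grip":1},{"x":-0.5,"y":0,"z":0,"spin":0,"grip":1},{"x":-0.5,"y":0,"z":0,"spin":0,"grip":1},{"x":-0.5,"y":0,"z":0,"spin":0,"grip":1},{"x":-0.5,"y":0,"z":0,"spin":0,"grip":1}]'; python3 -m jog '[{"x":0,"y":0,"z":-2,"spin":0,"grip":1},{"x":0,"y":0,"z":-3,"spin":0,"grip":1},{"x":0,"y":0,"z":-3,"spin":0,"grip":1},{"x":0,"y":0,"z":-2,"spin":0,"grip":1},{"x":0,"y":0,"z":0,"spin":0,"grip":1}]'; python3 - <<'E'
from rig import *
import cv2,numpy as np,pickle
f=grab_frame('scene');cv2.imwrite('pics/s3.png',f['pixels']);f=grab_frame('top');pickle.dump(f,open('t3.pkl','wb'))
E
```

```text
clock: 10.42
eef_pos: [710.4, -238.2, 176.8]
tcp_rot: [3.142, -0.0, 2.876]
contact_force: [-0.5, -0.4, 0.4]
opening: -0.001
grasp_force: 0.0
clock: 10.83
eef_pos: [712.5, -238.9, 282.9]
tcp_rot: [-3.141, 0.008, 2.876]
contact_force: [-0.4, -0.3, 0.5]
opening: 0.001
grasp_force: 0.0
```

View pics/s3.png

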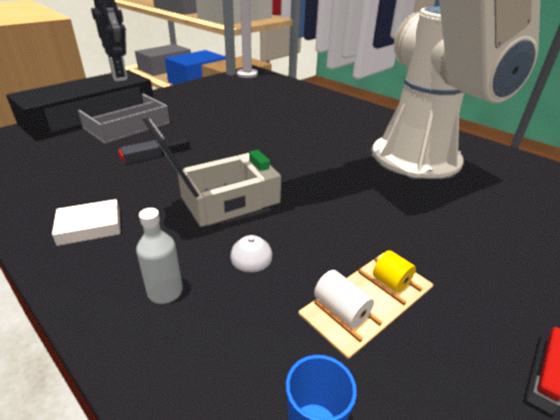

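The cover stands fully open, leaning back, with the bell and both rolls undisturbed. The viewing budget is used up, so I'll measure by numbers from here. Next I'll turn, open and go above the white roll.

```bash
python3 -m jog '[{"x":0,"y":0,"z":0,"spin":0.11,"grip":0},{"x":0,"y":0,"z":0,"spin":0.116,"grip":0},{"x":0,"y":0,"z":0,"spin":0.116,"grip":0},{"x":0,"y":0,"z":0,"spin":0.116,"grip":0},{"x":0,"y":0,"z":0,"spin":0.116,"grip":0},{"x":0,"y":0,"z":0,"spin":0.116,"grip":0},{"x":0,"y":0,"z":0,"spin":0.116,"grip":0},{"x":0,"y":0,"z":0,"spin":0.116,"grip":0},{"x":0,"y":0,"z":0,"spin":0.116,"grip":0},{"x":0,"y":0,"z":0,"spin":0.116,"grip":0},{"x":0,"y":0,"z":0,"spin":0.116,"grip":0},{"x":0,"y":0,"z":0,"spin":0.116,"grip":0}]'; python3 -m jog '[{"x":2,"y":-0.6,"z":0,"spin":0,"grip":0},{"x":3.4,"y":-1.08,"z":0,"spin":0,"grip":0},{"x":3.4,"y":-1.08,"z":0,"spin":0,"grip":0},{"x":3.4,"y":-1.08,"z":0.7,"spin":0,"grip":0},{"x":3.4,"y":-1.08,"z":0.7,"spin":0,"grip":0},{"x":3.4,"y":-1.08,"z":0.7,"spin":0,"grip":0},{"x":3.4,"y":-1.08,"z":0.7,"spin":0,"grip":0},{"x":3.4,"y":-1.08,"z":0.7,"spin":0,"grip":0},{"x":3.4,"y":-1.08,"z":0.7,"spin":0,"grip":0},{"x":3.4,"y":-1.08,"z":0.7,"spin":0,"grip":0},{"x":3.4,"y":-1.08,"z":0.7,"spin":0,"grip":0},{"x":3.4,"y":-1.08,"z":0.7,"spin":0,"grip":0},{"x":3.4,"y":-1.08,"z":0.7,"spin":0,"grip":0},{"x":0.6,"y":-0.2,"z":0.4,"spin":0,"grip":0},{"x":0,"y":0,"z":0,"spin":0,"grip":0},{"x":0,"y":0,"z":0,"spin":0,"grip":0}]'; python3 - <<'E'
from rig import *
from h import *
s=sense();f=grab_frame('wrist');f['s']=s;pickle.dump(f,open('w5.pkl','wb'));cv2.imwrite('pics/w5.png',f['pixels'])
p=f['pixels'];b,g,r=[p[...,i].astype(int) for i in range(3)]
m=(b>120)&(abs(r-b)<40)
n,l,st,c=cv2.connectedComponentsWithStats(m.astype(np.uint8))
for i in range(1,n):
    if st[i,4]>400:print(st[i],c[i].round())
E
```

```text
clock: 11.93
eef_pos: [709.3, -237.9, 274.7]
tcp_rot: [-3.139, -0.001, 1.484]
contact_force: [-0.4, -0.6, -0.7]
opening: 0.999
grasp_force: 0.0
clock: 13.27
eef_pos: [607.3, 205.2, 201.6]
tcp_rot: [-3.14, 0.001, 1.491]
contact_force: [0.1, 0.3, 0.6]
opening: 0.998
grasp_force: 0.0
[ 254  152   60   94 5312] [283. 198.]
[ 279  330   68   53 2837] [312. 357.]
```

```bash
python3 - <<'E'
from h import *
f=pickle.load(open('w5.pkl','rb'));p=f['pixels'];s=f['s'];Rt=Ro.from_euler('xyz',s['tcp_rot']).as_matrix()
print([ (v,p[v,284].tolist()) for v in range(140,256,3)])
b,g,r=[p[...,i].astype(int) for i in range(3)]
m=(b>120)&(abs(r-b)<40)
for v in (165,175,185,200,215,230,240):
    u=np.where(m[v,240:330])[0]+240;print(v,u.min(),u.max())
for q,z in [((284,246),64),((284,246),60),((284,185),64),((284,152),36),((284,152),64),((254,200),45),((314,200),45)]:
    w=wonz(f,q,z);print(q,z,w.round(1),(Rt.T@(w-s['eef_pos'])).round(1))
E
```

```text
[(140, [182, 248, 253]), (143, [119, 178, 215]), (146, [117, 171, 207]), (149, [79, 94, 107]), (152, [101, 127, 149]), (155, [154, 169, 179]), (158, [178, 194, 206]), (161, [177, 193, 204]), (164, [180, 196, 207]), (167, [179, 196, 207]), (170, [182, 198, 209]), (173, [174, 189, 200]), (176, [177, 194, 204]), (179, [175, 191, 201]), (182, [177, 193, 203]), (185, [176, 191, 202]), (188, [172, 188, 198]), (191, [193, 209, 217]), (194, [254, 255, 255]), (197, [244, 251, 250]), (200, [252, 254, 253]), (203, [249, 253, 253]), (206, [251, 253, 253]), (209, [249, 253, 253]), (212, [248, 252, 253]), (215, [249, 253, 253]), (218, [248, 252, 253]), (221, [248, 252, 253]), (224, [248, 253, 252]), (227, [249, 253, 253]), (230, [249, 253, 252]), (233, [248, 252, 252]), (236, [249, 253, 252]), (239, [248, 252, 252]), (242, [248, 252, 252]), (245, [214, 233, 234]), (248, [61, 68, 73]), (251, [63, 70, 74]), (254, [63, 68, 73])]
165 254 312
175 254 312
185 254 312
200 254 312
215 254 311
230 254 311
240 258 308
(284, 246) 64 [607.3 154.4  64. ] [-50.4   4.4 137.6]
(284, 246) 60 [607.3 152.8  60. ] [-52.    4.4 141.6]
(284, 185) 64 [611.6 209.2  64. ] [  4.5   4.2 137.5]
(284, 152) 36 [613.8 233.3  36. ] [ 28.7   4.6 165.5]
(284, 152) 64 [613.7 236.7  64. ] [ 32.1   4.2 137.5]
(254, 200) 45 [583.4 193.5  45. ] [-13.4 -22.6 156.6]
(314, 200) 45 [637.5 189.1  45. ] [-13.4  31.7 156.5]
```

```bash
python3 -m jog '[{"x":-0.9,"y":0.4,"z":2,"spin":0,"grip":0},{"x":0,"y":0,"z":3.5,"spin":0,"grip":0},{"x":0,"y":0,"z":3.5,"spin":0,"grip":0},{"x":0,"y":0,"z":3,"spin":0,"grip":0},{"x":0,"y":0,"z":2,"spin":0,"grip":0},{"x":0,"y":0,"z":0,"spin":0,"grip":0},{"x":0,"y":0,"z":0,"spin":0,"grip":0}]'; python3 - <<'E'
from rig import *
from h import *
s=sense();f=grab_frame('wrist');f['s']=s;Rt=Ro.from_euler('xyz',s['tcp_rot']).as_matrix()
cv2.imwrite('pics/w6.png',f['pixels']);p=f['pixels'];b,g,r=[p[...,i].astype(int) for i in range(3)]
m=((b>120)&(abs(r-b)<40)).astype(np.uint8);n,l,st,c=cv2.connectedComponentsWithStats(m)
for i in range(1,n):
    if st[i,4]>400:print(st[i])
m[:,:200]=0;m[:,360:]=0
for v in (180,200,220,240):
    u=np.where(m[v])[0]
    if len(u):print(v,u.min(),u.max(),[(Rt.T@(wonz(f,(x,v),48)-s['eef_pos'])).round(1)[1] for x in(u.min(),u.max())])
E
```

```text
clock: 13.9
eef_pos: [611.2, 194.6, 62.3]
tcp_rot: [-3.14, 0.001, 1.488]
contact_force: [0.9, -0.7, -0.5]
opening: 0.999
grasp_force: 0.0
[  227   165   103   161 14524]
180 227 329 [np.float64(-26.1), np.float64(24.8)]
200 228 325 [np.float64(-26.0), np.float64(23.2)]
220 229 324 [np.float64(-25.9), np.float64(23.0)]
240 229 323 [np.float64(-26.4), np.float64(22.8)]
```

```bash
python3 -m jog '[{"x":0,"y":-0.1,"z":2,"spin":0,"grip":0},{"x":0,"y":0,"z":2,"spin":0,"grip":0},{"x":0,"y":0,"z":1.5,"spin":0,"grip":0},{"x":0,"y":0,"z":1,"spin":0,"grip":0},{"x":0,"y":0,"z":0.5,"spin":0,"grip":0},{"x":0,"y":0,"z":0,"spin":0,"grip":0},{"x":0,"y":0,"z":0,"spin":0,"grip":0}]'
```

```text
clock: 14.53
eef_pos: [611.1, 196.5, -6.1]
tcp_rot: [3.14, -0.001, 1.49]
contact_force: [0.5, -0.6, -0.1]
opening: 1.002
grasp_force: 0.0
```

```bash
python3 -m jog '[{"x":0,"y":0,"z":0.3,"spin":0,"grip":0.2},{"x":0,"y":0,"z":0,"spin":0,"grip":0.3},{"x":0,"y":0,"z":0,"spin":0,"grip":1},{"x":0,"y":0,"z":0,"spin":0,"grip":1},{"x":0,"y":0,"z":0,"spin":0,"grip":1},{"x":0,"y":0,"z":0,"spin":0,"grip":1},{"x":0,"y":0,"z":0,"spin":0,"grip":1},{"x":0,"y":0,"z":0,"spin":0,"grip":1}]' 35
```

```text
clock: 15.2
eef_pos: [610.6, 196.5, -9.4]
tcp_rot: [3.141, -0.0, 1.49]
contact_force: [-1.7, -0.3, 5.6]
opening: 0.647
grasp_force: 36.6
```

```bash
python3 -m jog '[{"x":0,"y":0,"z":-0.5,"spin":0,"grip":1},{"x":0,"y":0,"z":-1,"spin":0,"grip":1},{"x":0,"y":0,"z":-1.5,"spin":0,"grip":1},{"x":0,"y":0,"z":-2.5,"spin":0,"grip":1},{"x":0,"y":0,"z":-3,"spin":0,"grip":1},{"x":0,"y":0,"z":-3,"spin":0,"grip":1},{"x":0,"y":0,"z":-2,"spin":0,"grip":1},{"x":0,"y":0,"z":-1,"spin":0,"grip":1},{"x":0,"y":0,"z":0,"spin":0,"grip":1},{"x":0,"y":0,"z":0,"spin":0,"grip":1}]'; python3 - <<'E'
from rig import *
from h import *
s=sense();f=grab_frame('wrist');f['s']=s;Rt=Ro.from_euler('xyz',s['tcp_rot']).as_matrix()
cv2.imwrite('pics/w7.png',f['pixels']);p=f['pixels'];b,g,r=[p[...,i].astype(int) for i in range(3)]
for u in(272,278,284): print(u,[(v,int(p[v,u].mean())) for v in range(120,420,6)])
print(s['opening'],s['contact_force'])
E
```

```text
clock: 16.03
eef_pos: [609.9, 196.3, 134.6]
tcp_rot: [3.142, -0.0, 1.49]
contact_force: [-0.7, -0.1, -2.5]
opening: 0.645
grasp_force: 37.5
272 [(120, 226), (126, 225), (132, 171), (138, 166), (144, 166), (150, 170), (156, 172), (162, 171), (168, 168), (174, 166), (180, 164), (186, 121), (192, 99), (198, 51), (204, 122), (210, 123), (216, 124), (222, 124), (228, 192), (234, 189), (240, 186), (246, 195), (252, 204), (258, 194), (264, 196), (270, 198), (276, 191), (282, 195), (288, 194), (294, 192), (300, 180), (306, 185), (312, 197), (318, 187), (324, 190), (330, 187), (336, 188), (342, 186), (348, 186), (354, 180), (360, 183), (366, 189), (372, 185), (378, 184), (384, 51), (390, 35), (396, 35), (402, 33), (408, 31), (414, 30)]
278 [(120, 225), (126, 225), (132, 173), (138, 167), (144, 167), (150, 171), (156, 173), (162, 170), (168, 169), (174, 167), (180, 165), (186, 121), (192, 93), (198, 52), (204, 120), (210, 123), (216, 125), (222, 124), (228, 194), (234, 191), (240, 190), (246, 192), (252, 197), (258, 194), (264, 199), (270, 196), (276, 189), (282, 189), (288, 191), (294, 188), 
[... 187 characters left out ...]
), (396, 35), (402, 32), (408, 32), (414, 28)]
284 [(120, 226), (126, 225), (132, 229), (138, 164), (144, 165), (150, 157), (156, 160), (162, 159), (168, 156), (174, 166), (180, 164), (186, 121), (192, 98), (198, 52), (204, 121), (210, 124), (216, 124), (222, 124), (228, 194), (234, 193), (240, 196), (246, 189), (252, 189), (258, 191), (264, 195), (270, 190), (276, 187), (282, 187), (288, 185), (294, 184), (300, 192), (306, 188), (312, 177), (318, 186), (324, 185), (330, 194), (336, 190), (342, 191), (348, 188), (354, 184), (360, 188), (366, 185), (372, 186), (378, 175), (384, 60), (390, 36), (396, 33), (402, 33), (408, 33), (414, 30)]
0.6448325076497742 [-0.65532908 -0.11475872 -2.54221151]
```

```bash
python3 -m jog '[{"x":0,"y":0,"z":0,"spin":0.094,"grip":1},{"x":0,"y":0,"z":0,"spin":0.094,"grip":1},{"x":-1.2,"y":0.1,"z":0,"spin":0,"grip":1},{"x":-2.4,"y":0.3,"z":0,"spin":0,"grip":1},{"x":-3.2,"y":0.35,"z":0,"spin":0,"grip":1},{"x":-3.2,"y":0.35,"z":0,"spin":0,"grip":1},{"x":-3.2,"y":0.35,"z":0,"spin":0,"grip":1},{"x":-3.2,"y":0.35,"z":0,"spin":0,"grip":1},{"x":-3.2,"y":0.35,"z":0,"spin":0,"grip":1},{"x":-3.2,"y":0.35,"z":0,"spin":0,"grip":1},{"x":-3.2,"y":0.35,"z":0,"spin":0,"grip":1},{"x":-3.2,"y":0.35,"z":0,"spin":0,"grip":1},{"x":-3.2,"y":0.35,"z":0,"spin":0,"grip":1},{"x":-3.2,"y":0.35,"z":0,"spin":0,"grip":1},{"x":-2.3,"y":0.2,"z":0,"spin":0,"grip":1},{"x":-1.2,"y":0.1,"z":0,"spin":0,"grip":1},{"x":0,"y":0,"z":0,"spin":0,"grip":1},{"x":0,"y":0,"z":0,"spin":0,"grip":1},{"x":0,"y":0,"z":0,"spin":0,"grip":1}]'; python3 - <<'E'
from rig import *
from h import *
s=sense()
for n in('top','wrist'):
    f=grab_frame(n);f['s']=s;pickle.dump(f,open(n+'8.pkl','wb'));cv2.imwrite(f'pics/{n}8.png',f['pixels'])
f=pickle.load(open('wrist8.pkl','rb'));p=f['pixels'];print(p.shape,s['eef_pos'],s['tcp_rot'])
# printer top rim: bright beige region in t3 (arm clear): outline at z=76
f=pickle.load(open('t3.pkl','rb'));p=f['pixels'];b,g,r=[p[...,i].astype(int) for i in range(3)]
g0=cv2.cvtColor(p,cv2.COLOR_BGR2GRAY)
# sample grey along printer x through y=0 and along y at X=20, at z=74, using nominal pose
R,_=cv2.Rodrigues(np.array(f['rvec'],float));t=np.array(f['tvec'],float).reshape(3)
o=np.array([526.3,-188.2]);a=-.269;ex=np.array([np.cos(a),np.sin(a)]);ey=np.array([-ex[1],ex[0]])
def smp(X,Y,z):
    w=np.r_[o+X*ex+Y*ey,z];c=f['camera_matrix']@(R@w+t);return int(cv2.getRectSubPix(g0,(1,1),(float(c[0]/c[2]),float(c[1]/c[2])))[0,0])
for X in (-20,20,60): print('Y scan X',X,[(Y,smp(X,Y,75)) for Y in range(-76,77,4)])
for Y in (-30,30): print('X scan Y',Y,[(X,smp(X,Y,75)) for X in range(-110,110,4)])
E
```

```text
clock: 17.67
eef_pos: [546.4, -190.9, 134.2]
tcp_rot: [-3.14, -0.0, 1.303]
contact_force: [0.3, 0.1, -1.9]
opening: 0.643
grasp_force: 37.5
(420, 560, 3) [ 546.38273432 -190.89418612  134.16780564] [-3.14036791e+00 -4.69193221e-04  1.30276067e+00]
Y scan X -20 [(-76, 44), (-72, 43), (-68, 181), (-64, 254), (-60, 253), (-56, 253), (-52, 253), (-48, 147), (-44, 89), (-40, 91), (-36, 95), (-32, 131), (-28, 140), (-24, 140), (-20, 140), (-16, 124), (-12, 79), (-8, 79), (-4, 78), (0, 81), (4, 128), (8, 145), (12, 144), (16, 145), (20, 145), (24, 147), (28, 146), (32, 147), (36, 146), (40, 145), (44, 184), (48, 254), (52, 254), (56, 254), (60, 255), (64, 197), (68, 89), (72, 57), (76, 44)]
Y scan X 20 [(-76, 44), (-72, 48), (-68, 185), (-64, 254), (-60, 253), (-56, 253), (-52, 254), (-48, 131), (-44, 89), (-40, 92), (-36, 92), (-32, 127), (-28, 138), (-24, 139), (-20, 135), (-16, 92), (-12, 75), (-8, 76), (-4, 76), (0, 102), (4, 143), (8, 143), (12, 144), (16, 144), (20, 145), (24, 145), (28, 146), (32, 145), (36, 146), (40, 146), (44, 191), (48, 254), (52, 254), (56, 254), (60, 255), (64,
[... 1039 characters left out ...]
), (86, 114), (90, 170), (94, 168), (98, 96), (102, 40), (106, 41)]
X scan Y 30 [(-110, 27), (-106, 29), (-102, 29), (-98, 37), (-94, 117), (-90, 182), (-86, 188), (-82, 176), (-78, 172), (-74, 174), (-70, 176), (-66, 173), (-62, 176), (-58, 181), (-54, 224), (-50, 254), (-46, 229), (-42, 147), (-38, 145), (-34, 146), (-30, 146), (-26, 146), (-22, 147), (-18, 147), (-14, 145), (-10, 124), (-6, 143), (-2, 146), (2, 146), (6, 146), (10, 146), (14, 145), (18, 146), (22, 145), (26, 146), (30, 145), (34, 124), (38, 133), (42, 146), (46, 143), (50, 119), (54, 76), (58, 74), (62, 73), (66, 73), (70, 74), (74, 73), (78, 86), (82, 91), (86, 109), (90, 169), (94, 178), (98, 111), (102, 42), (106, 41)]
```

The well is within about 1–2 mm of my estimate: ribs and front wall fit in x, and y needs about −2 mm. I'll correct that and lower.

```bash
python3 -m jog '[{"x":-0.33,"y":0,"z":0,"spin":0,"grip":1},{"x":0,"y":0,"z":1,"spin":0,"grip":1},{"x":0,"y":0,"z":2,"spin":0,"grip":1},{"x":0,"y":0,"z":2,"spin":0,"grip":1},{"x":0,"y":0,"z":2,"spin":0,"grip":1},{"x":0,"y":0,"z":2,"spin":0,"grip":1},{"x":0,"y":0,"z":1.5,"spin":0,"grip":1},{"x":0,"y":0,"z":1,"spin":0,"grip":1},{"x":0,"y":0,"z":0.7,"spin":0,"grip":1},{"x":0,"y":0,"z":0,"spin":0,"grip":1},{"x":0,"y":0,"z":0,"spin":0,"grip":1}]'
```

```text
clock: 18.68
eef_pos: [546.1, -194.8, 12.9]
tcp_rot: [3.142, 0.0, 1.302]
contact_force: [-0.4, 0.4, -1.5]
opening: 0.641
grasp_force: 37.5
```

```bash
python3 -m jog '[{"x":0,"y":0,"z":0.4,"spin":0,"grip":1},{"x":0,"y":0,"z":0.2,"spin":0,"grip":1},{"x":0,"y":0,"z":0,"spin":0,"grip":1},{"x":0,"y":0,"z":0,"spin":0,"grip":1}]'; python3 -m jog '[{"x":0,"y":0,"z":0.2,"spin":0,"grip":1},{"x":0,"y":0,"z":0,"spin":0,"grip":1},{"x":0,"y":0,"z":0,"spin":0,"grip":1}]'
```

```text
clock: 19.02
eef_pos: [546.0, -195.0, 7.1]
tcp_rot: [3.141, 0.0, 1.302]
contact_force: [0.6, -0.1, -1.5]
opening: 0.648
grasp_force: 37.5
clock: 19.27
eef_pos: [545.9, -194.9, 4.8]
tcp_rot: [-3.142, -0.0, 1.302]
contact_force: [1.3, -0.3, -0.9]
opening: 0.645
grasp_force: 37.5
```

```bash
for k in 1; do python3 -m jog '[{"x":0,"y":0,"z":0.2,"spin":0,"grip":1},{"x":0,"y":0,"z":0,"spin":0,"grip":1},{"x":0,"y":0,"z":0,"spin":0,"grip":1}]'; python3 -m jog '[{"x":0,"y":0,"z":0.2,"spin":0,"grip":1},{"x":0,"y":0,"z":0,"spin":0,"grip":1},{"x":0,"y":0,"z":0,"spin":0,"grip":1}]';python3 -m jog '[{"x":0,"y":0,"z":0.2,"spin":0,"grip":1},{"x":0,"y":0,"z":0,"spin":0,"grip":1},{"x":0,"y":0,"z":0,"spin":0,"grip":1}]';python3 -m jog '[{"x":0,"y":0,"z":0.2,"spin":0,"grip":1},{"x":0,"y":0,"z":0,"spin":0,"grip":1},{"x":0,"y":0,"z":0,"spin":0,"grip":1}]'; done | grep -E "eef|contact"
```

```text
eef_pos: [545.8, -194.8, 2.6]
contact_force: [0.3, -0.6, -2.5]
eef_pos: [545.8, -194.9, 0.6]
contact_force: [0.2, -0.4, -1.4]
eef_pos: [545.8, -194.9, -1.3]
contact_force: [0.5, -0.4, -1.8]
eef_pos: [545.8, -194.9, -3.3]
contact_force: [0.3, 0.2, -1.7]
```

```bash
for k in 1; do python3 -m jog '[{"x":0,"y":0,"z":0.1,"spin":0,"grip":1},{"x":0,"y":0,"z":0,"spin":0,"grip":1},{"x":0,"y":0,"z":0,"spin":0,"grip":1}]'; python3 -m jog '[{"x":0,"y":0,"z":0.1,"spin":0,"grip":1},{"x":0,"y":0,"z":0,"spin":0,"grip":1},{"x":0,"y":0,"z":0,"spin":0,"grip":1}]';python3 -m jog '[{"x":0,"y":0,"z":0.1,"spin":0,"grip":1},{"x":0,"y":0,"z":0,"spin":0,"grip":1},{"x":0,"y":0,"z":0,"spin":0,"grip":1}]'; done | grep -E "eef|contact"
```

```text
eef_pos: [545.9, -194.9, -4.3]
contact_force: [0.6, -0.2, -2.8]
eef_pos: [545.9, -194.9, -5.3]
contact_force: [0.2, -0.4, -1.6]
eef_pos: [546.0, -194.9, -5.4]
contact_force: [-3.5, 0.8, 8.3]
```

Contact came at exactly the expected seat height. I'll release slowly and go straight up.

```bash
python3 -m jog '[{"x":0,"y":0,"z":-0.05,"spin":0,"grip":0.34},{"x":0,"y":0,"z":0,"spin":0,"grip":0.32},{"x":0,"y":0,"z":0,"spin":0,"grip":0.28},{"x":0,"y":0,"z":0,"spin":0,"grip":0.22},{"x":0,"y":0,"z":0,"spin":0,"grip":0.15},{"x":0,"y":0,"z":0,"spin":0,"grip":0.15},{"x":0,"y":0,"z":0,"spin":0,"grip":0.15},{"x":0,"y":0,"z":0,"spin":0,"grip":0.15}]' 20; python3 -m jog '[{"x":0,"y":0,"z":-0.5,"spin":0,"grip":0.15},{"x":0,"y":0,"z":-1,"spin":0,"grip":0.15},{"x":0,"y":0,"z":-2,"spin":0,"grip":0.15},{"x":0,"y":0,"z":-2,"spin":0,"grip":0.15},{"x":0,"y":0,"z":-3,"spin":0,"grip":0.15},{"x":0,"y":0,"z":-3,"spin":0,"grip":0.15},{"x":0,"y":0,"z":-3,"spin":0,"grip":0.15},{"x":0,"y":0,"z":-3,"spin":0,"grip":0.15},{"x":0,"y":-2,"z":-3,"spin":0,"grip":0.15},{"x":0,"y":-4,"z":0,"spin":0,"grip":0.15},{"x":0,"y":-4,"z":0,"spin":0,"grip":0.15},{"x":0,"y":-4,"z":0,"spin":0,"grip":0.15},{"x":0,"y":-4,"z":0,"spin":0,"grip":0.15},{"x":0,"y":0,"z":0,"spin":0,"grip":0.15},{"x":0,"y":0,"z":0,"spin":0,"grip":0.15}]'; python3 - <<'E'
from rig import *
from h import *
f=grab_frame('top');pickle.dump(f,open('t9.pkl','wb'));cv2.imwrite('pics/t9.png',f['pixels']);p=f['pixels']
g0=cv2.cvtColor(p,cv2.COLOR_BGR2GRAY);q0=pickle.load(open('f0.pkl','rb'))['top']['pixels']
R,_=cv2.Rodrigues(np.array(f['rvec'],float));t=np.array(f['tvec'],float).reshape(3)
o=np.array([525.8,-190.1]);a=-.269;ex=np.array([np.cos(a),np.sin(a)]);ey=np.array([-ex[1],ex[0]])
def smp(X,Y,z):
    w=np.r_[o+X*ex+Y*ey,z];c=f['camera_matrix']@(R@w+t);return int(cv2.getRectSubPix(g0,(1,1),(float(c[0]/c[2]),float(c[1]/c[2])))[0,0])
for X in (5,20,35): print('Y',X,[(Y,smp(X,Y,66)) for Y in range(-60,61,4)])
for Y in (-20,20): print('X',Y,[(X,smp(X,Y,50)) for X in range(-60,101,4)])
d=np.abs(p.astype(int)-q0).max(2)>50
for n,(x0,x1,y0,y1) in dict(bell=(265,315,170,218),yellow=(165,200,235,270)).items():print(n,d[y0:y1,x0:x1].sum())
E
```

```text
clock: 21.68
eef_pos: [547.0, -195.3, -5.3]
tcp_rot: [3.139, 0.0, 1.302]
contact_force: [5.9, -2.0, 1.6]
opening: 0.851
grasp_force: 1.6
clock: 22.93
eef_pos: [370.2, -146.3, 199.8]
tcp_rot: [-3.141, -0.0, 1.301]
contact_force: [1.0, -0.3, 1.3]
opening: 0.848
grasp_force: 0.0
Y 5 [(-60, 245), (-56, 246), (-52, 239), (-48, 107), (-44, 87), (-40, 209), (-36, 243), (-32, 242), (-28, 244), (-24, 243), (-20, 242), (-16, 244), (-12, 244), (-8, 243), (-4, 242), (0, 243), (4, 241), (8, 243), (12, 243), (16, 242), (20, 243), (24, 242), (28, 242), (32, 243), (36, 244), (40, 168), (44, 122), (48, 236), (52, 249), (56, 249), (60, 250)]
Y 20 [(-60, 245), (-56, 245), (-52, 232), (-48, 105), (-44, 112), (-40, 250), (-36, 252), (-32, 250), (-28, 250), (-24, 251), (-20, 250), (-16, 250), (-12, 251), (-8, 252), (-4, 252), (0, 252), (4, 252), (8, 252), (12, 251), (16, 252), (20, 252), (24, 252), (28, 252), (32, 251), (36, 251), (40, 146), (44, 111), (48, 243), (52, 249), (56, 249), (60, 250)]
Y 35 [(-60, 245), (-56, 246), (-52, 233), (-48, 109), (-44, 91), (-40, 205), (-36, 244), (-32, 243), (-28, 243)
[... 487 characters left out ...]
49), (24, 251), (28, 251), (32, 249), (36, 245), (40, 236), (44, 210), (48, 140), (52, 119), (56, 120), (60, 120), (64, 120), (68, 119), (72, 102), (76, 63), (80, 68), (84, 77), (88, 85), (92, 171), (96, 246), (100, 203)]
X 20 [(-60, 173), (-56, 246), (-52, 249), (-48, 243), (-44, 164), (-40, 125), (-36, 128), (-32, 128), (-28, 127), (-24, 127), (-20, 128), (-16, 125), (-12, 94), (-8, 109), (-4, 179), (0, 220), (4, 238), (8, 246), (12, 249), (16, 251), (20, 252), (24, 252), (28, 252), (32, 251), (36, 249), (40, 242), (44, 220), (48, 148), (52, 124), (56, 125), (60, 125), (64, 123), (68, 124), (72, 107), (76, 66), (80, 68), (84, 78), (88, 82), (92, 172), (96, 248), (100, 236)]
bell 0
yellow 0
```

```bash
python3 - <<'E'
from rig import *
from h import *
a=pickle.load(open('t3.pkl','rb'))['pixels'].astype(int);b=pickle.load(open('t9.pkl','rb'))['pixels'].astype(int)
print('cover region change',(np.abs(a-b).max(2)>60)[150:195,355:440].sum())
print(sign_off())
E
```

```text
cover region change 188
the job is handed in; nothing more can be done
None
```

The job is handed in: I pressed the catch, steadied the cover up to its stop, and lowered the white roll into the well between the ribs, and the bell and yellow roll show no change. The top camera puts the roll within about 1 mm of the seat. The cover was seen fully open before the roll went in; a last image comparison there showed a small unexplained change (188 pixels), which I did not look into before handing in.

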